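# Nudge the board plate onto the repair jig's locating pins

## Robot

A 7-joint arm with a two-finger parallel gripper is mounted at the origin on the work surface. World frame = base frame: x ahead of the robot, y to its left, z up, the work surface at z = 0. Lengths are in m, angles in rad, forces in N, time in s.
With the tool pointing down it reaches from about 0.4 to 0.9 m from the base axis. Payload 5.6 kg.
Tool frame: the origin (TCP) lies between the finger pads; the fingertips stand 19 mm ahead of it and the grasp point (between the pads) is the TCP; z points along the fingers, y is the direction in which the jaws open and shut (so a half turn about z gives the same grasp; the last joint's range is limited). The gripper opens to 92 mm and grips with 3 to 60 N. Pads are 20 mm wide; open, the fingers measure 128 mm over their backs; the gripper's body (75 mm by 189 mm) begins 69 mm behind the grasp point.
Start: joints at [-1.234, 0.468, -0.012, 1.603, 0.006, 1.071, -0.056], TCP at [0.241, 0.604, 0.234] pointing down, gripper open.
Joint ranges: [-2.53, 2.53], [-0.31, 2.02], [-1.57, 1.55], [0.28, 2.44], [-1.29, 4.43], [0.15, 1.84], [-2.92, 2.92]. Speed limits (rad/s): [2.57, 2.57, 3.14, 3.14, 3.14, 3.14, 3.14].

## Interface

Orientations are given as a unit quaternion [w, x, y, z].
In Python, from bench import r, optics gives the robot as it stands.
- The arm moves only by the shell command python3 -m inch 'ROWS' [OPENING] [FORCE]. ROWS is JSON, a list that holds one entry, the list of rows, each a list of 4 numbers: the shift along the world's x, y, z in mm, then the turn about the world's z in degrees. A call has 1 to 20 rows; each row is the pose to reach, as a shift and turn from the pose commanded when the call began; what a row does not reach only later rows make up. A row lasts 1/10 s, in which the tool goes at most 50 mm and 8.59 degrees, less where a joint would pass 70% of its speed; a pose out of reach is approached as far as the arm can. A call with a gripper value outside its range is refused whole. OPENING is the finger opening in mm, from 0 to 91.9, set as the call begins (- or left out, the last holds). The fingers move at their own pace and stop on an object; FORCE is the grip in N (left out, the last holds). Time passes only in rows, so rows that repeat a pose let the fingers close. It gives the time, the measured TCP pose, the force and the opening at its end, in the units of the state.
- r.get_obs(): the state, without advancing time (a new reading comes with each control period).
- optics.get_image(name): name is "scene" or "side" or "wrist"; returns (picture, depth): 384x512x3 uint8, red, green, blue; 384x512 float32, m along the optical axis (not along the pixel's ray), 0 where there is no reading.
- optics.camera_model(name): a dict with "camera_matrix" (3x3 intrinsics, pixels), "camera_from_world" (4x4, takes a point from world to camera coordinates); the wrist camera has in their place "mount" (4x4, takes a point from camera to tool coordinates, whose origin is the TCP and whose axes are the flange's). Camera axes: x right, y down, z forward; pixel columns grow to the right and rows downward; lengths in m; the calibration is good to about 2 mm. A picture is of the moment at which its call begins: read the wrist's pose just before it. camera_model takes no time and is no camera call.
- r.sign_off(): hands the job in, once; it reports no verdict.
The state is a dict: "time": time; "qpos": joint angles; "dq": joint speeds; "effort": joint torques, N m; "position": TCP position; "orientation": TCP orientation; "contact_force": force on the tool from outside, world axes, zero at the start; "moment": the same for the moment, N m; "gripper_width": finger opening in m.
Only numpy, scipy, OpenCV 4.12 (cv2) and the standard library are available. Lean on these libraries where they do the work, as an engineer would, in place of code of your own. Each camera call takes 0.05 s, during which the arm holds its last target.

## Task

The aluminium plate that carries the circuit board was left out of place on its repair jig, propped up on the two brass locating pins. Push it by its edges with the fingertips, square against the blue back stop and sideways along it, until both its holes drop over the pins and it lies flat on the jig. Only slide it, do not lift it or flip it up, leave the other bench things where they are, and end clear of everything.

Things in the scene. Friction and masses are not known exactly. Their poses are not given: they have to be found in the camera images.
- jig: The fixed repair jig, a grey painted steel block 141 (x) x 160 (y) mm whose flat bed is 30 mm above the bench. Origin on the bench directly under the centre of the plate's home place; the block runs from x -56 to +85 mm and y -80 to +80 mm of its frame; x points to the back stop, z up. Its yaw varies.
- stop (a point): Top centre of the front face of the blue back stop, a fixed straight strip along the jig's y, 160 mm long, at x +70.5 mm in the jig frame, 14 mm higher than the bed. The home plate's back edge lies 0.5 mm in front of it.
- pin_left (a point): Foot (at bed height) of the left fixed brass locating pin, at (-40, +50, 30) mm in the jig frame. The pin is 10 mm in diameter and 9 mm high above the bed: 4 mm straight, then a hemispherical nose.
- pin_right (a point): The same for the right pin, at (-40, -50, 30) mm in the jig frame.
- plate_center (a point): Centre (half-way through the thickness) of the loose aluminium plate, 140 (x) x 200 (y) x 6 mm, about 0.45 kg; its axes are parallel to the jig's when home. A green circuit board with two black clamps is fixed on top, up to 5 mm above the plate's upper face. Sliding it takes some 3 to 15 N, most when it rubs along the stop.
- home (a point): Point on the bed where the centre of the plate's underside comes to lie when home: the plate then lies flat, its centre 33 mm above the bench, the pins standing 3 mm out of its holes. Home, its front edge overhangs the jig block by 14 mm and each side edge by 20 mm, so fingertips can reach down beside the jig to below the plate and push its edge.
- front_edge (a point): Middle of the plate's front edge (towards -x of the plate), 70 mm from its centre, halfway through its thickness.
- hole_left (a point): Centre of the plate's left through hole at its underside, (-40, +50) mm from the plate's centre; the hole is 13 mm across. It goes over the left pin.
- hole_right (a point): The same for the right hole, (-40, -50) mm from the plate's centre. It goes over the right pin.
- spool: Bystander: spool of solder standing behind the jig, 52 mm across, 42 mm high; origin at the centre of its underside.
- tweezers: Bystander: steel tweezers 120 mm long lying behind the jig; origin at the middle.
- flux_jar: Bystander: amber jar with a red cap, 40 mm across, 45 mm high, left of the jig; origin at the centre of its underside.
- screw_tray: Bystander: blue two-part screw tray, 80 x 55 x 20 mm, right of the jig; origin at the centre of its underside.
- screwdriver: Bystander: screwdriver with a yellow handle, 170 mm long, lying left of the jig, roughly along x.
- brush: Bystander: cleaning brush with a wooden handle, 160 mm long, lying right of the jig, roughly along x.
- plate: The same loose plate; origin at the centre of its underside. At the start it leans: its back edge lies on the bed and its front part rests on top of the pins (about 0.1 rad); its centre is 12 to 22 mm too far from the stop and up to 28 mm too far left or right, and it is turned by up to 0.1 rad. Pushed so that the holes come over the pins, it drops by itself.

How it is judged:
At the end, for the whole second after the job is handed in: Both holes are over their own pins (within 3 mm), the plate lies flat on the bed (holes' underside within 2.5 mm of it, centre within 2.5 mm of its home height, tilt under 0.02 rad) and at rest (horizontal distance between hole_left and pin_left below 0.003 m and z of each of hole_left, hole_right in the frame of jig below 0.0325 m and horizontal distance between hole_right and pin_right below 0.003 m and z of plate_center in the frame of jig below 0.0355 m and angle between plate_center's own z axis and vertical below 0.02 rad and linear speed of plate below 0.01 m/s); the robot touches nothing.
It fails at once if the plate is lifted (its centre more than 16 mm above its home height) (z of plate_center in the frame of jig above 0.049 m).
It fails at once if the plate is flipped up (tilted by more than 0.2 rad) (angle between plate_center's own z axis and vertical above 0.2 rad).
It fails at once if the plate is pushed off the jig (its centre below the bed) (z of plate_center in the frame of jig below 0.027 m).
It fails at once if one of the other bench things (spool, tweezers, jar, tray, screwdriver, brush) is moved by more than 15 mm (distance of any of spool, tweezers, flux_jar, screw_tray, screwdriver, brush from where it was at the start of the episode above 0.015 m).
It also fails if it takes over 72 s, if anything falls off the work surface, if the arm or the gripper's body presses on something with over 40 N, if the wrist force passes 120 N, or if a joint passes its speed limit or range.

## Working session

There is one attempt and no reset: what is moved stays moved. The work goes in short steps, Python scripts to look and compute and a shell command to move; the robot and the scene stay as the last step left them, time stands still between calls to the robot, and variables do not carry over. Pictures are saved under pics/ and viewed, and the job is handed in when it is done.

```bash
ls; mkdir -p pics
python3 - <<'E'
from bench import r, optics
import cv2,numpy as np
o=r.get_obs(); print({k:np.round(v,3).tolist() for k,v in o.items()})
for n in ("scene","side","wrist"):
    im,d=optics.get_image(n); cv2.imwrite(f"pics/{n}0.png",im[:,:,::-1]); np.save(f"pics/{n}0d.npy",d)
    m=optics.camera_model(n); print(n,{k:np.round(v,3).tolist() for k,v in m.items()})
E
```

```text
pics
{'time': 0.0, 'qpos': [-1.234, 0.468, -0.012, 1.604, 0.006, 1.071, -0.056], 'dq': [0.001, -0.002, 0.001, -0.001, -0.001, 0.0, 0.001], 'effort': [-0.0, -52.059, -0.013, -24.375, -0.057, 0.017, 0.0], 'position': [0.241, 0.603, 0.233], 'orientation': [-0.0, 0.189, 0.982, -0.001], 'contact_force': [0.286, -0.408, -0.38], 'moment': [0.008, 0.026, 0.04], 'gripper_width': 0.092}
scene {'camera_matrix': [[393.493, 0.0, 256.55], [0.0, 393.493, 195.884], [0.0, 0.0, 1.0]], 'camera_from_world': [[-0.835, 0.55, 0.005, 0.522], [0.43, 0.657, -0.619, -0.236], [-0.344, -0.515, -0.785, 1.238], [0.0, 0.0, 0.0, 1.0]]}
side {'camera_matrix': [[390.825, 0.0, 255.624], [0.0, 390.825, 189.361], [0.0, 0.0, 1.0]], 'camera_from_world': [[0.87, -0.493, 0.001, -0.522], [-0.364, -0.644, -0.673, 0.282], [0.332, 0.585, -0.74, 0.914], [0.0, 0.0, 0.0, 1.0]]}
wrist {'camera_matrix': [[290.468, 0.0, 254.155], [0.0, 290.468, 189.437], [0.0, 0.0, 1.0]], 'mount': [[0.0, -0.966, -0.26, 0.073], [1.0, 0.0, 0.0, 0.0], [-0.0, -0.26, 0.966, -0.152], [0.0, 0.0, 0.0, 1.0]]}
```

View pics/scene0.png

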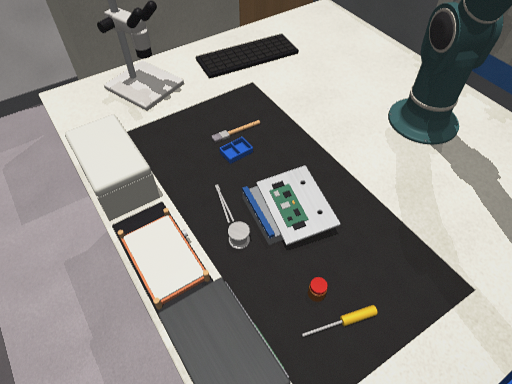

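View pics/side0.png

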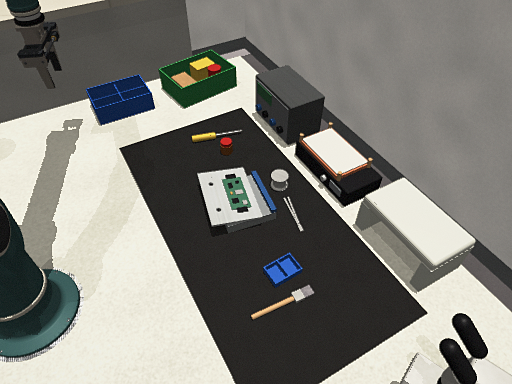

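View pics/wrist0.png

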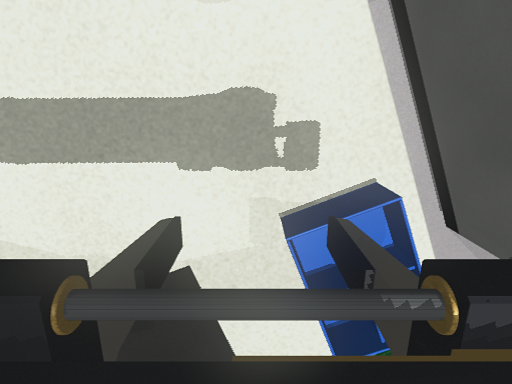

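The scene picture shows the plate around (293,205), with the blue stop at (260,212) and the two plate holes at (303,183) and (319,212). In the side picture the plate is around (235,200) and the stop around (262,192). Next I'll measure edges using depth and colour masks.

```bash
cat > h.py <<'E'
import numpy as np,cv2
from bench import r, optics
from scipy.spatial.transform import Rotation as R
def T_wc(n,o=None):
    m=optics.camera_model(n)
    if n!="wrist": return np.linalg.inv(m["camera_from_world"]),np.array(m["camera_matrix"])
    T=np.eye(4);q=np.array(o["orientation"]);T[:3,:3]=R.from_quat(q[[1,2,3,0]]).as_matrix();T[:3,3]=o["position"]
    return T@np.array(m["mount"]),np.array(m["camera_matrix"])
def cloud(n,d,T,K):
    v,u=np.mgrid[:d.shape[0],:d.shape[1]]
    P=np.stack([(u-K[0,2])/K[0,0]*d,(v-K[1,2])/K[1,1]*d,d],-1)
    return P@T[:3,:3].T+T[:3,3]
def ray(px,T,K,z):
    px=np.atleast_2d(np.array(px,float)); D=np.c_[(px[:,0]-K[0,2])/K[0,0],(px[:,1]-K[1,2])/K[1,1],np.ones(len(px))]@T[:3,:3].T
    z=np.broadcast_to(z,len(px)); return T[:3,3]+D*((z-T[2,3])/D[:,2])[:,None]
E
python3 - <<'E'
from h import *
for n in ("scene","side"):
    im=cv2.imread(f"pics/{n}0.png"); d=np.load(f"pics/{n}0d.npy"); T,K=T_wc(n); P=cloud(n,d,T,K)
    hsv=cv2.cvtColor(im,cv2.COLOR_BGR2HSV)
    reg=(d>0)
    # blue
    blue=(hsv[...,0]>100)&(hsv[...,0]<125)&(hsv[...,1]>120)&(hsv[...,2]>60)
    cnt,lab,st,ce=cv2.connectedComponentsWithStats(blue.astype(np.uint8))
    for i in range(1,cnt):
        if st[i,4]>60:
            p=P[lab==i]; print(n,"blue",ce[i].round(),st[i,4],np.median(p,0).round(3),np.percentile(p[:,2],[5,50,95]).round(3))
    # plate
    pl=(hsv[...,1]<50)&(hsv[...,2]>140)&(P[...,2]>.025)&(P[...,2]<.06)
    cnt,lab,st,ce=cv2.connectedComponentsWithStats(pl.astype(np.uint8))
    for i in range(1,cnt):
        if st[i,4]>300:
            p=P[lab==i]; print(n,"plate",ce[i].round(),st[i,4],np.median(p,0).round(3),np.percentile(p[:,2],[5,50,95]).round(3))
    c=dict(scene=(290,210),side=(240,200))[n]
    crop=im[c[1]-60:c[1]+60,c[0]-80:c[0]+80]; cv2.imwrite(f"pics/{n}_crop.png",cv2.resize(crop,None,fx=5,fy=5,interpolation=cv2.INTER_CUBIC))
E
```

```text
scene blue [496.  73.] 812 [-1.405 -0.422 -0.591] [-0.648 -0.591 -0.52 ]
scene blue [236. 149.] 559 [ 0.565 -0.206  0.01 ] [0.003 0.01  0.023]
scene blue [258. 211.] 331 [0.646 0.037 0.045] [0.042 0.045 0.048]
scene blue [507. 379.] 78 [0.473 0.608 0.044] [0.018 0.044 0.073]
scene plate [296. 204.] 3036 [0.543 0.07  0.045] [0.032 0.045 0.051]
scene plate [238. 230.] 313 [0.715 0.057 0.043] [0.041 0.043 0.046]
side blue [120.  99.] 1981 [0.415 0.675 0.043] [0.011 0.043 0.069]
side blue [264. 190.] 221 [0.641 0.027 0.044] [0.001 0.044 0.046]
side blue [282. 269.] 689 [ 0.561 -0.199  0.005] [0.    0.005 0.021]
side plate [230. 197.] 2142 [0.534 0.049 0.044] [0.029 0.044 0.05 ]
```

View pics/scene_crop.png

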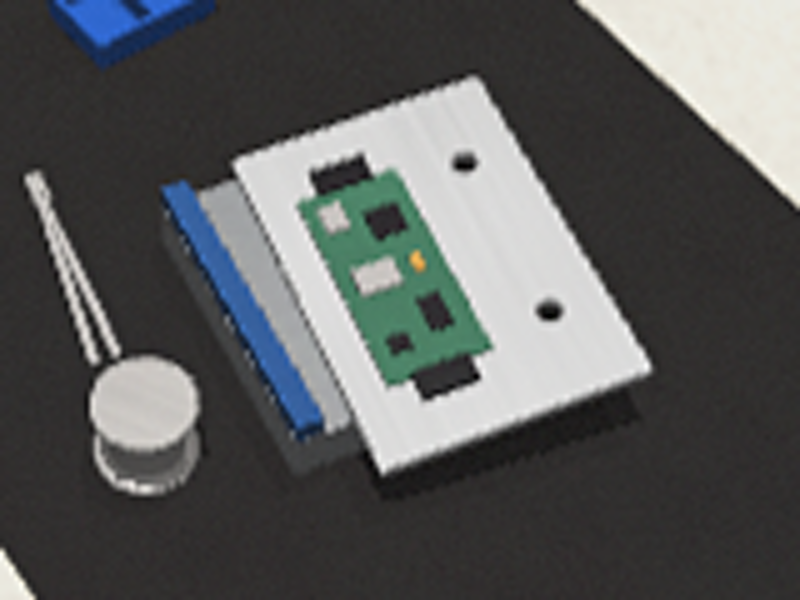

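View pics/side_crop.png

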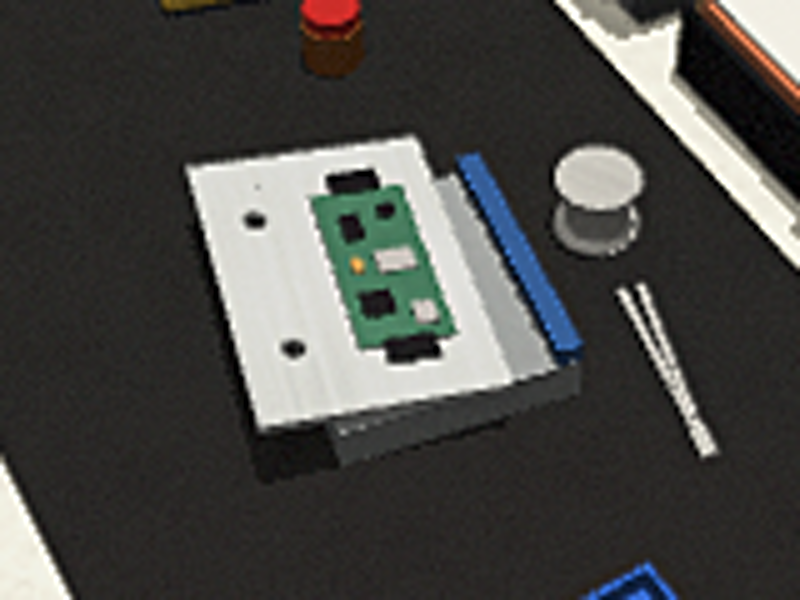

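```bash
cat > tri.py <<'E'
from h import *
def tri(ps,pd):
    A=[]
    for n,p in (("scene",ps),("side",pd)):
        m=optics.camera_model(n); P=np.array(m["camera_matrix"])@np.array(m["camera_from_world"])[:3]
        A+= [p[0]*P[2]-P[0], p[1]*P[2]-P[1]]
    X=np.linalg.svd(np.array(A))[2][-1]; return X[:3]/X[3]
def uv(n,c): # crop px -> px (cv2.resize centre convention)
    off=dict(scene=(210,150),side=(160,140))[n]; return [(c[0]+.5)/5-.5+off[0],(c[1]+.5)/5-.5+off[1]]
E
python3 - <<'E'
from tri import *
D=dict(BR=((234,160),(510,386)),FR=((480,75),(260,430)),FL=((653,372),(186,166)),BL=((384,474),(413,137)),
 hL=((549,310),(254,220)),hR=((464,161),(292,349)),
 stopRf=((190,184),(561,351)),stopLf=((323,414),(457,158)),
 )
X={k:tri(uv("scene",a),uv("side",b)) for k,(a,b) in D.items()}
for k,v in X.items(): print(k,(v*1000).round(1))
c=np.mean([X[k] for k in("BR","FR","FL","BL")],0);print("centre",c*1000)
f=lambda a,b:np.degrees(np.arctan2(*(a-b)[:2][::-1]))
print("yaw from back,front,holes", [f(X[a],X[b])-90 for a,b in(("BL","BR"),("FL","FR"),("hL","hR"))], "stop",f(X["stopLf"],X["stopRf"])-90)
print("lens",[np.linalg.norm(X[a]-X[b])*1000 for a,b in(("BL","BR"),("FL","FR"),("hL","hR"),("stopLf","stopRf"),("BL","FL"))])
E
```

```text
BR [591.5 -50.3  36.4]
FR [456.6 -19.4  50. ]
FL [503.1 177.4  48.5]
BL [637.5 146.4  34.1]
hL [520.2 120.6  45.9]
hR [497.2  22.7  46.9]
stopRf [623.8 -46.   42.3]
stopLf [646.8 108.7  44.4]
centre [547.20623119  63.52070694  42.24181888]
yaw from back,front,holes [np.float64(-13.160073630458953), np.float64(-13.284356391141216), np.float64(-13.210692387080428)] stop -8.448289673522467
lens [np.float64(201.9888696271309), np.float64(202.2477836098423), np.float64(100.60049175851492), np.float64(156.4025058630181), np.float64(138.6973362876398)]
```

Measured in the jig frame, the plate is about 21 mm too far forward, 19 mm too far left and turned −4.8° relative to the stop (stop yaw about −8.4°). I'll move to a spot in front of the plate and look with the wrist camera.

```bash
python3 -m inch '[[[15,-40,0,2],[35,-90,0,4],[55,-140,0,6],[74,-190,0,8],[94,-240,0,10],[113,-290,0,12],[133,-340,0,13.2],[152,-390,0,13.2],[170,-440,0,13.2],[183,-480,0,13.2],[193,-505,0,13.2],[198,-518,0,13.2],[199,-521,0,13.2],[199,-521,0,13.2],[199,-521,0,13.2]]]' 91.9
cat > wl.py <<'E'
import sys
from h import *
def look(tag):
    o=r.get_obs(); im,d=optics.get_image("wrist"); im=np.ascontiguousarray(im[:,:,::-1])
    cv2.imwrite(f"pics/{tag}.png",im); np.savez(f"pics/{tag}.npz",d=d,p=o["position"],q=o["orientation"])
    print(o["time"],np.array(o["position"]).round(4),np.array(o["contact_force"]).round(1)); return o,im,d
if __name__=="__main__": look(sys.argv[1])
E
python3 wl.py w1
```

```text
time: 1.65
position: [0.4395, 0.084, 0.2334]
orientation: [-0.0, 0.074, 0.997, 0.0]
contact_force: [-0.2, -0.6, 0.1]
gripper_width: 0.0916
1.65 [0.4395 0.084  0.2334] [-0.2 -0.6  0.1]
```

View pics/w1.png

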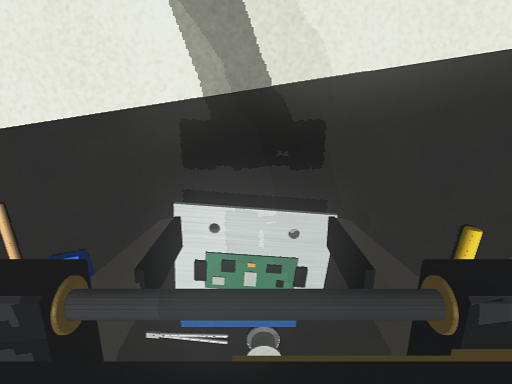

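The wrist view shows the plate's front edge from (175,204) to (337,215), the holes at (214,228) and (294,234), and the blue stop level at row 323, columns 182 to 296. Refining from this.

```bash
cat > an.py <<'E'
import sys
from h import *
def an(tag):
    im=cv2.imread(f"pics/{tag}.png"); z=np.load(f"pics/{tag}.npz"); o=dict(position=z["p"],orientation=z["q"]); T,K=T_wc("wrist",o)
    P=cloud("wrist",z["d"],T,K); hsv=cv2.cvtColor(im,cv2.COLOR_BGR2HSV)
    b=(hsv[...,0]>95)&(hsv[...,0]<130)&(hsv[...,1]>100)&(P[...,2]>.035)&(P[...,2]<.055)
    n,lab,st,ce=cv2.connectedComponentsWithStats(b.astype(np.uint8)); i=1+np.argmax(st[1:,4]); x0,y0,w,h,a=st[i]; print("stop box",st[i],"z",np.median(P[lab==i][:,2]).round(4))
    cols=np.arange(x0+3,x0+w-3); top=np.array([np.where(lab[:,c]==i)[0].min()-.5 for c in cols])
    k=np.polyfit(cols,top,1); e=[[x0-.5,np.polyval(k,x0-.5)],[x0+w-.5,np.polyval(k,x0+w-.5)]]
    L=ray(e,T,K,.044)*1000; print("stop ends",L.round(1).tolist(),"len",np.linalg.norm(L[1]-L[0]).round(1))
    v=(L[1]-L[0])[:2]; v/=np.linalg.norm(v); u=np.array([v[1],-v[0]]); yaw=np.degrees(np.arctan2(u[1],u[0])); home=L.mean(0)[:2]-70.5*u
    print("jig yaw",yaw.round(2),"home",home.round(1)); return im,z,T,K,P,hsv,u,v,home
if __name__=="__main__":
    im,z,T,K,P,hsv,u,v,home=an(sys.argv[1])
    al=((hsv[...,1]<45)&(hsv[...,2]>110)&(P[...,2]>.028)&(P[...,2]<.06)&(np.linalg.norm(P[...,:2]*1000-home,axis=-1)<170)).astype(np.uint8)
    n,lab,st,ce=cv2.connectedComponentsWithStats(al); i=1+np.argmax(st[1:,4]); x0,y0,w,h,a=st[i]; print("plate box",st[i])
    # plane fit to plate top
    p=P[(lab==i)]; c=p.mean(0); nn=np.linalg.svd(p-c)[2][2]; nn*=np.sign(nn[2])
    res=(p-c)@nn; p=p[abs(res)<.003]; c=p.mean(0); nn=np.linalg.svd(p-c)[2][2]; nn*=np.sign(nn[2]); print("tilt",np.arccos(nn[2]).round(3),"top z at centroid",c.round(4))
    def plane(px):
        px=np.atleast_2d(np.array(px,float)); D=np.c_[(px[:,0]-K[0,2])/K[0,0],(px[:,1]-K[1,2])/K[1,1],np.ones(len(px))]@T[:3,:3].T
        return (T[:3,3]+D*(((c-T[:3,3])@nn)/(D@nn))[:,None])*1000
    J=lambda X:np.c_[(X[:,:2]-home)@u,(X[:,:2]-home)@v,X[:,2]]
    cols=np.arange(x0+6,x0+w-6); top=np.array([np.where(lab[:,cc]==i)[0].min()-.5 for cc in cols]); k=np.polyfit(cols,top,1)
    F=J(plane([[x0,np.polyval(k,x0)],[x0+w-1,np.polyval(k,x0+w-1)]])); print("front edge ends (jig)",F.round(1).tolist(),"yaw rel",np.degrees(-np.arctan2(F[1,0]-F[0,0],F[1,1]-F[0,1])).round(2))
    # holes: dark blobs inside hull of plate
    hull=np.zeros_like(al); cv2.fillConvexPoly(hull,cv2.convexHull(np.argwhere(lab==i)[:,::-1].astype(np.int32)),1)
    dk=((hull>0)&(hsv[...,2]<120)).astype(np.uint8); n2,l2,s2,c2=cv2.connectedComponentsWithStats(dk)
    H=[]
    for j in range(1,n2):
        if 15<s2[j,4]<400 and s2[j,2]<22 and s2[j,3]<22: 
            q=J(plane(c2[j]))[0]; H.append(q); print("blob",c2[j].round(1),s2[j,2:],"jig",q.round(1))
E
python3 an.py w1
```

```text
stop box [181 320 116   7 801] z 0.0448
stop ends [[627.2, -46.4, 44.0], [650.8, 112.4, 44.0]] len 160.5
jig yaw -8.44 home [569.3  43.4]
plate box [ 174  203  164   86 8258]
tilt 0.095 top z at centroid [0.5214 0.0689 0.0463]
front edge ends (jig) [[-101.0, -75.1, 51.0], [-85.5, 123.1, 49.6]] yaw rel -4.46
blob [214.1 227.7] [10  9 67] jig [-67.5 -28.4  47.9]
blob [293.7 234.4] [10  8 54] jig [-58.1  71.4  47. ]
blob [228.  265.6] [ 15  14 195] jig [-11.8 -12.7  42.6]
blob [273.6 268.5] [ 18  10 157] jig [-7.3 47.3 42.2]
blob [299.3 276.4] [ 16  21 268] jig [ 5.2 81.9 41. ]
```

```bash
python3 -m inch '[[[0,0,-30,0],[0,0,-70,0],[0,0,-110,0],[0,0,-145,0],[0,0,-170,0],[0,0,-185,0],[0,0,-193,0],[0,0,-196,0],[0,0,-196,0]]]' && python3 -m inch '[[[5,-0.7,0,0],[10,-1.5,0,0],[14,-2.1,0,0],[17,-2.5,0,0],[20,-3,0,0],[20,-3,0,0]]]'
```

```text
time: 2.6
position: [0.4402, 0.0832, 0.0378]
orientation: [0.0, 0.074, 0.997, 0.0]
contact_force: [0.5, -0.2, 0.6]
gripper_width: 0.092
time: 3.2
position: [0.4606, 0.0796, 0.0377]
orientation: [0.0, 0.075, 0.997, 0.0]
contact_force: [-0.9, -0.1, -0.7]
gripper_width: 0.092
```

```bash
python3 -m inch '[[[2,-0.3,0,0],[4,-0.6,0,0],[6,-0.9,0,0],[8,-1.2,0,0],[10,-1.5,0,0],[12,-1.8,0,0],[14,-2.1,0,0]]]' && python3 wl.py w2 && python3 an.py w2
```

```text
time: 3.9
position: [0.4739, 0.0774, 0.0374]
orientation: [-0.0, 0.075, 0.997, -0.0]
contact_force: [-1.7, 0.0, -1.5]
gripper_width: 0.0917
3.9 [0.4739 0.0774 0.0374] [-1.7  0.  -1.5]Traceback (most recent call last):
  File "an.py", line 14, in <module>
    im,z,T,K,P,hsv,u,v,home=an(sys.argv[1])
                            ~~^^^^^^^^^^^^^
  File "an.py", line 7, in an
    n,lab,st,ce=cv2.connectedComponentsWithStats(b.astype(np.uint8)); i=1+np.argmax(st[1:,4]); x0,y0,w,h,a=st[i]; print("stop box",st[i],"z",np.median(P[lab==i][:,2]).round(4))
                                                                          ~~~~~~~~~^^^^^^^^^^
    return _wrapfunc(a, 'argmax', axis=axis, out=out, **kwds)
    return bound(*args, **kwds)
ValueError: attempt to get argmax of an empty sequence
```

View pics/w2.png

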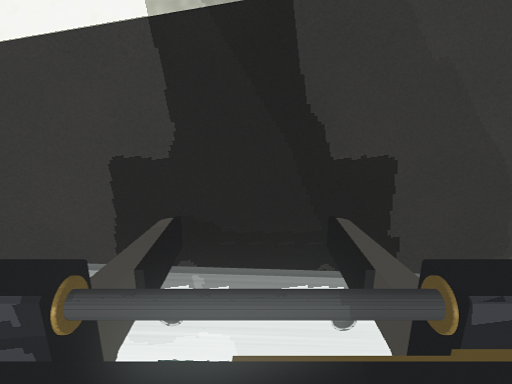

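Down here the wrist view shows only the fingers just short of the front edge (row ~268), and no stop. I'll keep pushing and watch the force.

```bash
python3 -m inch '[[[2,-0.3,0,0],[4,-0.6,0,0],[6,-0.9,0,0],[8,-1.2,0,0],[8,-1.2,0,0]]]' && python3 -m inch '[[[2,-0.3,0,0],[4,-0.6,0,0],[4,-0.6,0,0]]]'
python3 - <<'E'
from h import *
for n,c in (("scene",(290,210)),("side",(240,200))):
    im,d=optics.get_image(n); im=im[:,:,::-1]; cv2.imwrite(f"pics/{n}1.png",cv2.resize(im[c[1]-60:c[1]+60,c[0]-80:c[0]+80],None,fx=5,fy=5,interpolation=cv2.INTER_CUBIC))
E
```

```text
time: 4.45
position: [0.4826, 0.0764, 0.0377]
orientation: [0.0, 0.075, 0.997, 0.0]
contact_force: [-1.6, -0.5, -0.4]
gripper_width: 0.0922
time: 4.75
position: [0.4864, 0.0759, 0.0376]
orientation: [0.0, 0.075, 0.997, 0.0]
contact_force: [-1.5, 0.5, -0.6]
gripper_width: 0.0921
```

View pics/scene1.png

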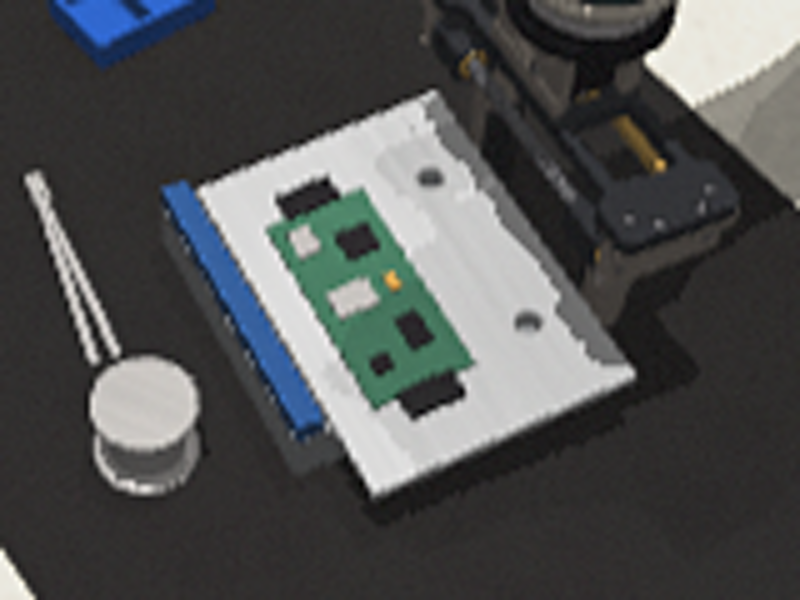

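View pics/side1.png

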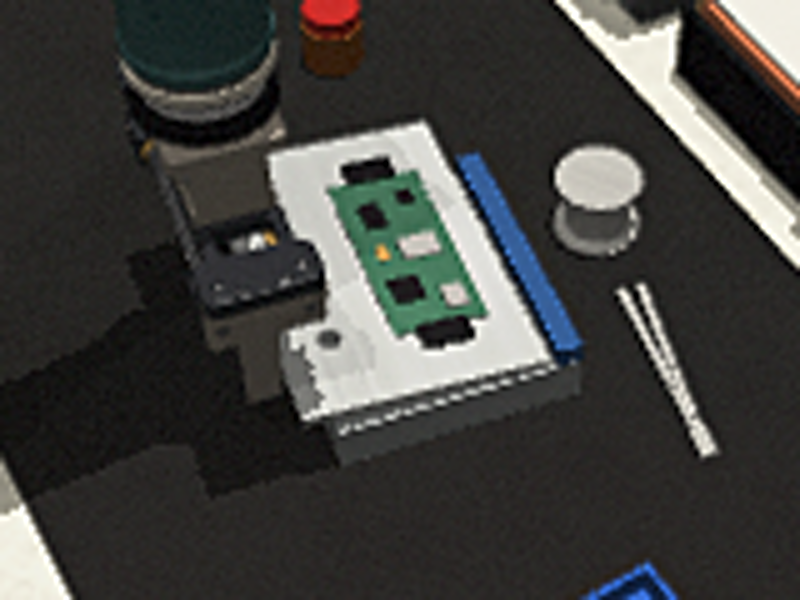

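Both views show the plate now square and close to the stop, with the force still about 1.5 N. I'll push on until contact.

```bash
for i in 1 2 ; do python3 -m inch '[[[1.5,-0.2,0,0],[3,-0.45,0,0],[3,-0.45,0,0]]]'|grep -E "position|force"; done
```

```text
position: [0.4892, 0.0753, 0.0376]
contact_force: [-0.9, 0.8, -1.0]
position: [0.4909, 0.0749, 0.0373]
contact_force: [-5.0, 1.2, -0.2]
```

```bash
python3 -m inch '[[[1,-0.15,0,0],[1,-0.15,0,0],[1,-0.15,0,0]]]'|grep -E "position|force"; python3 -m inch '[[[1,-0.15,0,0],[1,-0.15,0,0],[1,-0.15,0,0]]]'|grep -E "position|force"
```

```text
position: [0.4909, 0.0749, 0.0372]
contact_force: [-7.4, 1.5, 0.7]
position: [0.491, 0.0749, 0.037]
contact_force: [-9.4, 1.8, 2.9]
```

The plate is against the stop, with the arm yielding at 9 N. I'll back off, rise and look.

```bash
python3 -m inch '[[[-5,0.7,0,0],[-15,2.2,0,0],[-30,4.4,0,0],[-42,6.2,20,0],[-50,7.4,55,0],[-55,8.2,100,0],[-55,8.2,145,0],[-55,8.2,180,0],[-55,8.2,194,0],[-55,8.2,196,0],[-55,8.2,196,0]]]' && python3 wl.py w3 && python3 an.py w3
python3 - <<'E'
from h import *
print(np.round(r.get_obs()["qpos"],2))
E
```

```text
time: 7.15
position: [0.4391, 0.0828, 0.2336]
orientation: [0.001, 0.075, 0.997, 0.0]
contact_force: [-0.4, 0.8, -0.1]
gripper_width: 0.0917
7.15 [0.4391 0.0828 0.2336] [-0.4  0.8 -0.1]
stop box [183 320 115   7 789] z 0.0448
stop ends [[627.7, -45.5, 44.0], [651.5, 112.1, 44.0]] len 159.4
jig yaw -8.6 home [569.9  43.9]
plate box [ 179  224  154   65 7418]
tilt 0.08 top z at centroid [0.5381 0.0695 0.0449]
front edge ends (jig) [[-73.4, -73.9, 48.0], [-73.5, 116.3, 48.0]] yaw rel 0.02
blob [180.5 242.5] [ 4 21 35] jig [-46.7 -74.3  45.8]
blob [295.  245.4] [10  8 48] jig [-42.5  71.7  45.5]
blob [216.4 245.9] [10  7 45] jig [-41.8 -28.8  45.4]
blob [233.1 280.3] [ 15  13 183] jig [10.8 -8.7 41.2]
blob [277.9 280. ] [ 17   9 151] jig [10.2 51.4 41.3]
blob [256.5 284.8] [12  2 16] jig [17.9 22.7 40.6]
[-0.52  0.11  0.28  2.09 -0.04  0.94  1.2 ]
```

View pics/w3.png

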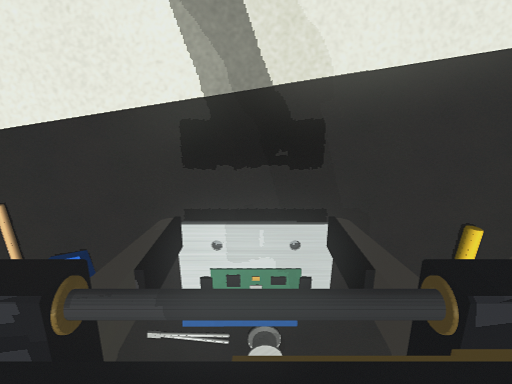

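The wrist view confirms the plate is square to the stop (0.02°) with the holes at (216,246) and (295,245). They are 21.5 mm too far left. Checking clearance to the jar and screwdriver for the push from the left.

Run:
```python
from h import *
T,K=T_wc("scene"); d=np.load("pics/scene0d.npy"); P=cloud("scene",d,T,K)
home=np.array([.5696,.0436]);a=np.radians(-8.5);u=np.array([np.cos(a),np.sin(a)]);v=np.array([-u[1],u[0]])
for nm,px,z in (("jar",(318,286),.045),("sd tip",(303,334),.005),("sd end",(377,311),.012),("spool",(238,228),.042),("tray",(236,149),.015)):
    p=ray(px,T,K,z)[0]; print(nm,p.round(3),"jig",(np.array([(p[:2]-home)@u,(p[:2]-home)@v])*1000).round())
```

```text
jar [0.648 0.271 0.045] jig [ 43. 237.]
sd tip [0.725 0.326 0.005] jig [112. 302.]
sd end [0.565 0.376 0.012] jig [-54. 328.]
spool [0.712 0.05  0.042] jig [140.  27.]
tray [ 0.564 -0.201  0.015] jig [  31. -243.]
```

```bash
python3 -m inch '[[[13,10,0,-8],[26,21,0,-16],[40,32,0,-24],[53,43,0,-32],[66,53,0,-40],[80,64,0,-48],[93,75,0,-56],[106,85,0,-64],[119,96,0,-72],[130,105,0,-80],[138,111,0,-86],[144,115,0,-89],[146,117,0,-90],[146,117,0,-90],[146,117,0,-90]]]' && python3 wl.py w4 && python3 an.py w4
```

```text
time: 8.7
position: [0.5845, 0.1994, 0.2328]
orientation: [-0.0, 0.758, 0.653, -0.001]
contact_force: [-0.3, 0.0, 0.9]
gripper_width: 0.0917
8.7 [0.5845 0.1994 0.2328] [-0.3  0.   0.9]
stop box [311 234  15  55 639] z 0.0448
stop ends [[643.2, 112.0, 44.0], [662.1, 111.3, 44.0]] len 19.0
jig yaw -92.27 home [655.4 182.1]
plate box [ 203  201  112   88 6149]
tilt 0.08 top z at centroid [0.5736 0.1189 0.0428]
front edge ends (jig) [[13.2, -137.7, 47.9], [27.6, -1.3, 36.9]] yaw rel -6.05
blob [266.5 201. ] [18  1 18] jig [ 21.  -60.6  41.7]
blob [227.2 241.4] [10  6 38] jig [  67.8 -115.5   45.7]
blob [286.2 246.1] [ 9  9 76] jig [ 85.5 -41.1  39.6]
blob [268.5 253.9] [ 10  16 151] jig [ 93.2 -65.   41.4]
```

View pics/w4.png

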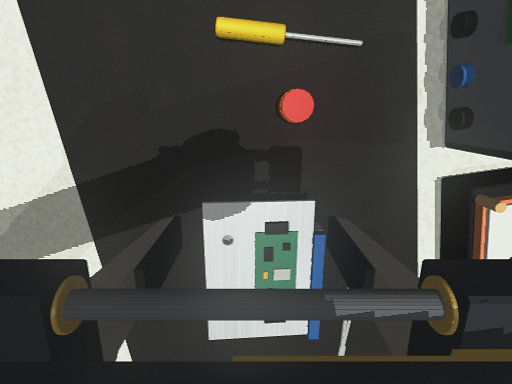

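The view shows the plate's left edge at row 202, the stop at column 318, and nothing under the fingers; the jar at (296,105) is clear. I'll descend beside the left edge with the opening set to 70 mm.

```bash
python3 -m inch '[[[0,0,-30,0],[0,0,-70,0],[0,0,-110,0],[0,0,-145,0],[0,0,-170,0],[0,0,-185,0],[0,0,-193,0],[0,0,-196,0],[0,0,-196,0]]]' 70 && python3 -m inch '[[[-0.7,-5,0,0],[-1.5,-10,0,0],[-2,-13,0,0],[-2.2,-15,0,0],[-2.4,-16,0,0],[-2.4,-16,0,0]]]'
```

```text
time: 9.65
position: [0.5856, 0.1999, 0.0383]
orientation: [0.0, 0.758, 0.652, 0.001]
contact_force: [-0.2, 1.3, -0.3]
gripper_width: 0.0697
time: 10.25
position: [0.5827, 0.1836, 0.0377]
orientation: [0.0, 0.758, 0.652, 0.0]
contact_force: [-0.3, -0.3, 0.6]
gripper_width: 0.0697
```

```bash
python3 -m inch '[[[-0.3,-2,0,0],[-0.6,-4,0,0],[-0.9,-6,0,0],[-1.2,-8,0,0],[-1.5,-10,0,0],[-1.5,-10,0,0]]]'|grep -E "posi|force"; python3 -m inch '[[[-0.3,-2,0,0],[-0.6,-4,0,0],[-0.9,-6,0,0],[-1.2,-8,0,0],[-1.5,-10,0,0],[-1.5,-10,0,0]]]'|grep -E "posi|force";  python3 - <<'E'
from h import *
for n,c in (("scene",(290,210)),("side",(240,200))):
    im,d=optics.get_image(n); im=im[:,:,::-1]; cv2.imwrite(f"pics/{n}2.png",cv2.resize(im[c[1]-60:c[1]+60,c[0]-80:c[0]+80],None,fx=5,fy=5,interpolation=cv2.INTER_CUBIC))
E
```

```text
position: [0.5811, 0.1741, 0.0376]
contact_force: [0.4, 1.9, -0.7]
position: [0.5795, 0.1632, 0.0376]
contact_force: [-0.2, 1.5, 0.2]
```

View pics/side2.png

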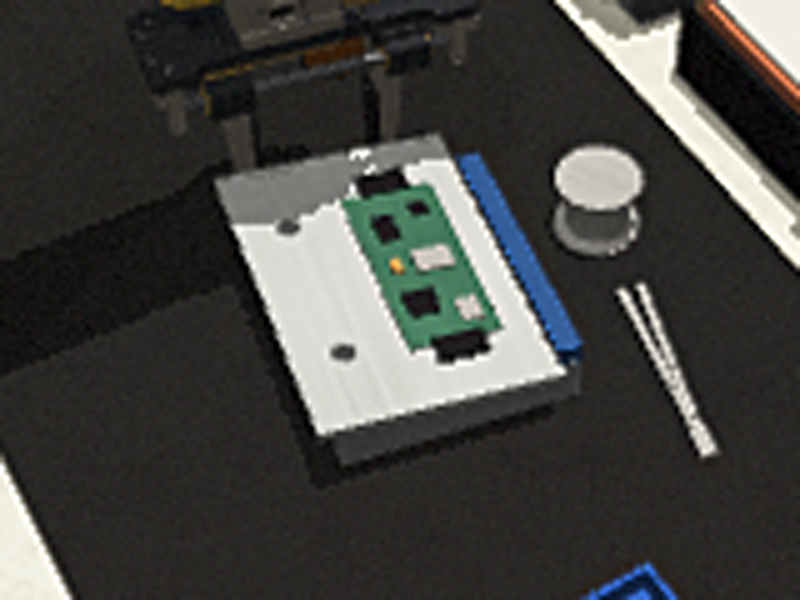

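View pics/scene2.png

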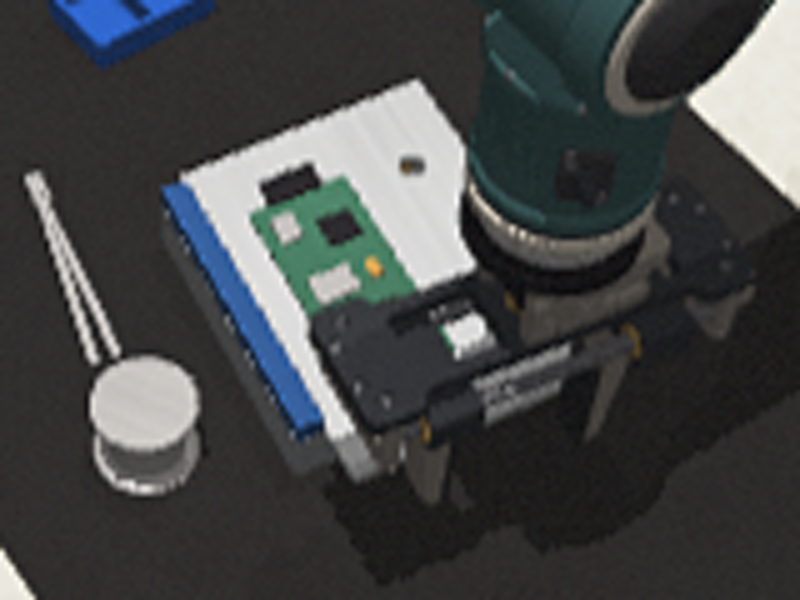

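The views show the plate sliding right along the stop, and brass is now visible at the edge of the right hole at (412,166) in the scene crop. About 9 mm remain, so I'll go in smaller steps.

```bash
cat > pk.py <<'E'
import sys
from h import *
t=sys.argv[1]; out=[]
for n,c in (("scene",(290,210)),("side",(240,200))):
    im,d=optics.get_image(n); im=im[:,:,::-1]; out.append(cv2.resize(im[c[1]-50:c[1]+50,c[0]-66:c[0]+66],None,fx=3,fy=3,interpolation=cv2.INTER_CUBIC))
cv2.imwrite(f"pics/{t}.png",np.hstack(out))
E
python3 -m inch '[[[-0.3,-2,0,0],[-0.6,-4,0,0],[-0.8,-5,0,0],[-0.8,-5,0,0]]]'|grep -E "posi|force"; python3 -m inch '[[[-0.15,-1,0,0],[-0.15,-1,0,0],[-0.15,-1,0,0]]]'|grep -E "posi|force"; python3 -m inch '[[[-0.15,-1,0,0],[-0.15,-1,0,0],[-0.15,-1,0,0]]]'|grep -E "posi|force";python3 pk.py k1
```

```text
position: [0.5787, 0.1581, 0.0375]
contact_force: [0.1, 2.3, -0.3]
position: [0.5785, 0.157, 0.0375]
contact_force: [-0.1, -0.2, -0.6]
position: [0.5786, 0.1562, 0.0376]
contact_force: [0.2, -1.0, -0.3]
```

View pics/k1.png

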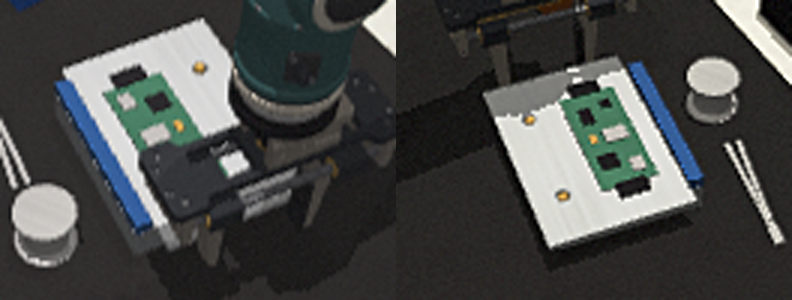

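Both brass pin noses now show in the holes, at (200,68) in the scene half and (529,119), (562,196) in the side half, and the pushing force fell to zero. It may have dropped, so I'll back off and check.

```bash
python3 -m inch '[[[0.7,5,0,0],[2.2,15,0,0],[4,27,0,0],[5.5,37,25,0],[6,42,65,0],[6,42,110,0],[6,42,150,0],[6,42,180,0],[6,42,194,0],[6,42,196,0],[6,42,196,0]]]' && python3 wl.py w5 && python3 pk.py k2
python3 - <<'E'
from h import *
im=cv2.imread("pics/w5.png"); z=np.load("pics/w5.npz"); T,K=T_wc("wrist",dict(position=z["p"],orientation=z["q"])); P=cloud("wrist",z["d"],T,K); hsv=cv2.cvtColor(im,cv2.COLOR_BGR2HSV)
for nm,(P,hsv) in {"wrist":(P,hsv)}.items():
    m=(hsv[...,1]<45)&(hsv[...,2]>110)&(P[...,2]>.028)&(P[...,2]<.06)&(np.hypot(P[...,0]-.57,P[...,1]-.044)<.12)
    p=P[m]; 
    for _ in range(3):
        c=p.mean(0); n=np.linalg.svd(p-c)[2][2]; p=p[abs((p-c)@n)<.002]
    print(nm,"tilt",np.arccos(abs(n[2])).round(4),"z",c.round(4),len(p))
E
```

```text
time: 13.75
position: [0.5839, 0.1993, 0.2325]
orientation: [-0.0, 0.758, 0.653, -0.001]
contact_force: [-0.2, 0.1, -0.5]
gripper_width: 0.0697
13.75 [0.5839 0.1993 0.2325] [-0.2  0.1 -0.5]
wrist tilt 0.0005 z [0.5617 0.0637 0.0369] 7702
```

View pics/k2.png

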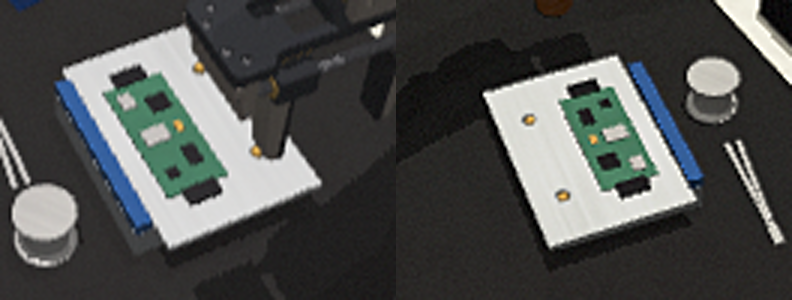

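View pics/w5.png

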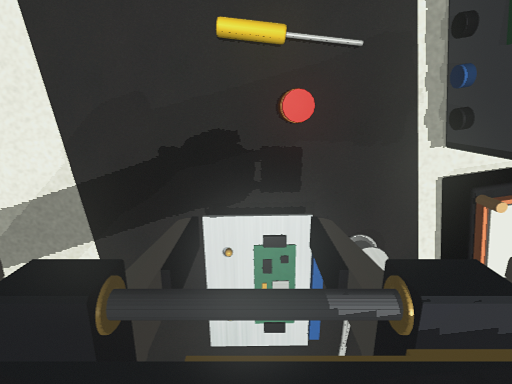

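The plate is flat: tilt 0.0005 rad, upper face at about 36.9 mm against 36 mm expected. Both pins stand out of their holes, at (200,68) and (256,152) in the scene half, and the tool is about 200 mm above everything. Handing in.

Run:
```python
from h import *
o=r.get_obs(); print(o["time"],o["position"],o["contact_force"]); r.sign_off()
```

```text
13.9 [0.58358377 0.19864304 0.23155607] [ 0.12649741 -0.68929977 -0.61585627]
the job is handed in; nothing more can be done
```

The plate is home: both holes have dropped over their pins and it lies flat on the jig. I handed the job in at 13.9 s.

**What I did:** I pushed the plate's front edge with both open fingertips until it was square against the stop. It stopped there at about 9 N, and its front edge measured 0.02° off parallel to the stop. I then turned the gripper 90° and pushed the left edge along the stop in small steps, about 20 mm in all, until the plate dropped. After that I backed off and raised the tool to 0.23 m.

**Last checks:**
- **Flatness:** the wrist depth image gave a tilt of 0.0005 rad.
- **Height:** the plate's upper face measured 36.9 mm against the expected 36 mm, a difference within the 2 mm calibration.
- **Pins:** both brass noses show inside their holes in the scene and side views.
- **Contact:** the force reading was only noise (below 1 N) at the end.

**Not measured:** I did not re-measure the bystanders' positions. The pictures showed no change, and the fingers never came near them.

**Disagreement:** two estimates of the jig's place differed by about 4 mm, one from the fixed cameras and one from the wrist camera. It did not matter, because the stop and pins set the final position.

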